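# Set up the inspection magnifier in its post holder

### The job

Set up the bench magnifier for inspecting the tweezers on the stand: draw it up out of its parking bore in the block, slide its rod into the stand's post holder over the spring plunger and gently press it fully home, so that the plunger clicks into the rod's groove, with the lens centred over the viewing pad; then let go. Never force it against the bottom, and leave the mirror and the tweezers undisturbed.

Things in the scene. Friction and masses are not known exactly. Their poses are not given: they have to be found in the camera images.
- magnifier: Bench magnifier, about 0.22 kg: upright 14 mm steel rod, square black grip on top, round lens held out sideways by an arm. Origin: centre of the grip (18 x 18 mm, 22 mm up and down from here; top of all 25 mm above). z runs up the rod, arm and lens point to -x, the grip's faces look along x and y. A 22 mm round boss for the arm fills 32 to 54 mm below the origin.
- rod_foot (a point): Centre of the magnifier rod's foot (lower end), 146 mm below the grip's centre along the rod. The foot is chamfered: 6 mm across at the very end, the full 14 mm from 10 mm up. A ring groove (8 mm across at its neck, 10 mm tall, sloping sides) runs round the rod, centred 28 mm above the foot.
- lens_center (a point): Centre of the magnifier's round lens (80 mm across, black rim 9 mm thick), 95 mm from the rod's axis towards the magnifier's -x and 43 mm below the grip's centre.
- mirror: Inspection mirror, the other accessory in the block, to be left alone: same rod, grip and boss, but a rectangular mirror 52 x 40 mm, 53 mm from the rod's axis towards its -x, in place of the round lens. Origin at the centre of its grip.
- block: Grey accessory block 60 (x) x 170 (y) x 60 (z) mm, fixed; origin at the centre of its underside. Two parking bores 15.2 mm wide, 52 mm deep, at its y = -55 and +55 mm: the magnifier stands in either one, the mirror in the other, with 0.6 mm of play all round. A lift of over 52 mm frees a rod.
- stand: White inspection stand, fixed; origin at the centre of its underside. Base plate 180 (x) x 110 (y) x 14 (z) mm, dark viewing pad 90 x 92 mm in front, upright aluminium post holder (tube 33 mm wide, 104 mm high over the worktop) behind, its axis at x = +55 mm, y = 0. The spring plunger's black pull knob stands out at its -y side, up to 42 mm from the axis; it needs no touching.
- holder_mouth (a point): Centre of the holder's mouth at rim level, axes as the stand's. Vertical bore 15.4 mm wide (0.7 mm play all round), mouth countersunk to 23 mm, 4 mm deep. The floor, where the rod's foot ends up, lies 54 to 82 mm below the mouth: it sits with the plunger on an inner sleeve set to any height in that range. Push down with 15 N, at most 25 N: over 45 N of contact force between magnifier and stand, side loads included, is too much.
- viewing_pad (a point): Centre of the viewing pad's top (15.5 mm above the worktop), 95 mm from the bore's axis towards the stand's -x; so the lens is centred over it when the magnifier's axes are turned as the stand's.
- plunger (a joint): Travel of the spring plunger, m; its nose is 28 mm above the bore's floor. 0 = fully out in the empty bore; 0.0028 to 0.005 riding on the full rod; 0.0004 to 0.0018 dropped into the groove, as when the foot is on the floor. Spring 4.5 N at 0, 1.5 N more per mm. Pushing the foot past it takes up to 12 N, sliding on 1 to 8 N; it drops off at the groove, then the floor stops the rod hard.
- tweezers: Steel tweezers (126 mm long, 18 mm wide, 8 mm high) lying on the viewing pad; origin at the centre of the underside. To be left lying.

How it is judged:
On the way, in this order (a step that is already met when the one before it is completed fails the run):
1. the magnifier is drawn up clear of the block (z of rod_foot in the frame of block above 0.07 m and contact force between magnifier and block below 0.1 N), for 0.1 s.
2. the rod is in the holder's bore, riding on the plunger (horizontal distance between rod_foot and holder_mouth below 0.005 m and z of rod_foot in the frame of holder_mouth below -0.03 m and value of joint plunger above 0.0026 m), for 0.05 s.
At the end, for the whole second after the job is handed in: The rod stands upright (0.08 rad) in the holder, foot within 5 mm of the axis and 50 mm or more below the mouth, plunger in the groove (travel 0.2 to 2 mm), lens within 18 mm of the pad's middle seen from above, at rest; mirror moved under 25 mm, tweezers under 15 mm (horizontal distance between rod_foot and holder_mouth below 0.005 m and z of rod_foot in the frame of holder_mouth below -0.05 m and value of joint plunger between 0.0002 and 0.002 m and angle between magnifier's own z axis and vertical below 0.08 rad and horizontal distance between lens_center and viewing_pad below 0.018 m and linear speed of magnifier below 0.01 m/s and distance of mirror from where it was at the start of the episode below 0.025 m and distance of tweezers from where it was at the start of the episode below 0.015 m); the robot touches nothing.
It fails at once if the magnifier is forced against the stand with more than 45 N (contact force between magnifier and stand above 45 N).
It fails at once if the mirror is knocked or taken (distance of mirror from where it was at the start of the episode above 0.025 m).
It fails at once if the tweezers on the pad are disturbed (distance of tweezers from where it was at the start of the episode above 0.015 m).
It also fails if it takes over 58 s, if anything falls off the work surface, if the arm or the gripper's body presses on something with over 40 N, if the wrist force passes 120 N, or if a joint passes its speed limit or range.

### The arm

A 6-joint arm with a two-finger parallel gripper is mounted at the origin on a cart in front of the work surface, level with it; the furniture and walls round the work are solid. World frame = base frame: x ahead of the robot, y to its left, z up, the work surface at z = 0. Lengths are in m, angles in rad, forces in N, time in s.
With the tool pointing down it reaches from about 0.35 to 0.875 m from the base axis. Payload 4.2 kg.
Tool frame: the origin (TCP) lies at the very end of the fingers, on their centre line; the grasp point (between the pads) lies 19 mm behind it; y points along the fingers, x is the direction in which the jaws open and shut, and the axes are right-handed (so a half turn about y gives the same grasp; the last joint's range is limited). The gripper opens to 87 mm and grips with 3 to 60 N. Pads are 19 mm wide; open, the fingers measure 117 mm over their backs; the gripper's body (75 mm by 190 mm) begins 51 mm behind the grasp point.
Start: joints at [-0.993, 0.385, 0.008, 0, -1.194, -0.259], TCP at [0.196, -0.593, 0.223] pointing down, gripper open.
Joint ranges: [-3.14, 3.14], [-1.21, 2.06], [-1.07, 1.41], [-3.16, 2.05], [-2.99, -0.16], [-3.1, 3.1]. Speed limits (rad/s): [2.79, 2.79, 3.14, 3.14, 3.14, 3.14].

### API

Orientations are given as a rotation vector (axis times angle).
In Python, from cell import ctrl, imaging gives the robot as it stands. The module is installed in compiled form; this text tells all that it offers.
- The arm moves only by the tool move_arm, never from a script. Its argument "plan" is a list of rows, each a list of 6 numbers: the shift along the tool's x, y, z in cm, then the turn, a rotation vector about the tool's x, y, z in units of 5 degrees (1.0 is 5 degrees). A call has 1 to 10 rows; each row is the pose to reach, as a shift and turn from the pose commanded when the call began, along the tool's axes at that moment; what a row does not reach only later rows make up. A row lasts 1/10 s, in which the tool goes at most 50 mm and 8.59 degrees, less where a joint would pass 70% of its speed; a pose out of reach is approached as far as the arm can. A call with a gripper value outside its range is refused whole. "jaw" is the opening, from 0 (shut) to 1 (fully open), set as the call begins (left out, the last holds). The fingers move at their own pace and stop on an object; the grip force is fixed at half the most. Time passes only in rows, so rows that repeat a pose let the fingers close. It gives the time, the measured TCP pose, the force and the opening at its end, in the units of the state.
- ctrl.observe(): the state, without advancing time (a new reading comes with each control period).
- imaging.read_camera(name): name is "scene" or "top" or "wrist"; returns the picture (420x560x3 uint8, red, green, blue); there is no depth.
- imaging.get_calibration(name): a dict with "intrinsics" (3x3 intrinsics, pixels), "eye" and "orientation" of the camera in the world; the wrist camera has in their place "tool_from_camera" (4x4, takes a point from camera to tool coordinates, whose origin is the TCP and whose axes are the tool frame's). Camera axes: x right, y down, z forward; pixel columns grow to the right and rows downward; lengths in m; the calibration is good to about 2 mm. A picture is of the moment at which its call begins: read the wrist's pose just before it. get_calibration takes no time and is no camera call.
- ctrl.sign_off(): hands the job in, once; it reports no verdict.
The state is a dict: "time_s": time; "joints": joint angles; "joint_vel": joint speeds; "joint_torque": joint torques, N m; "eef_pos": TCP position; "orientation": TCP orientation; "contact_force": force on the tool from outside, world axes, zero at the start; "moment": the same for the moment, N m; "width": finger opening in m.
Only numpy, scipy, OpenCV 4.12 (cv2) and the standard library are available. Lean on these libraries where they do the work, as an engineer would, in place of code of your own. Each camera call takes 0.05 s, during which the arm holds its last target.

## Working session

There is one attempt and no reset: what is moved stays moved. The work goes in short steps, Python scripts to look and compute and a tool call to move; the robot and the scene stay as the last step left them, time stands still between calls to the robot, and variables do not carry over. Pictures are saved under pics/ and viewed, and the job is handed in when it is done.

Besides the shell and the picture viewer there is one more tool, called after "Call:" as name(argument=value, ...) on one line, values as JSON. move_arm: Moves the arm, as the interface text tells. Its arguments: {"type":"object","properties":{"plan":{"type":"array"},"jaw":{"type":"number"}},"required":["plan"]}

```bash
mkdir -p pics; cat > h.py <<'E'
import numpy as np, cv2
from scipy.spatial.transform import Rotation as R
from cell import ctrl, imaging
def snap(name,fn):
    im=imaging.read_camera(name); cv2.imwrite('pics/'+fn,im[:,:,::-1]); return im
E
python3 - <<'E'
from h import *
s=ctrl.observe(); print(s)
for c in("scene","top","wrist"):
    print(c,imaging.get_calibration(c))
snap("scene","s0.png");snap("top","t0.png")
E
```

```text
{'time_s': 0.0, 'joints': array([-9.93437833e-01,  3.85511246e-01,  6.61650893e-03, -4.79198914e-04,
       -1.19399483e+00, -2.58624667e-01]), 'joint_vel': array([ 1.66460843e-03,  6.02631353e-06,  5.35002769e-04,  3.05183851e-04,
       -1.33225623e-04, -1.19719508e-04]), 'joint_torque': array([-2.29428706e-04, -3.90665174e+01,  1.87407303e+01,  4.21982780e+00,
        1.10348166e-02, -1.86870561e-04]), 'eef_pos': array([ 0.19568816, -0.59293616,  0.22148625]), 'orientation': array([-1.03940525, -1.44049389,  1.4384198 ]), 'contact_force': array([ 0.12411378,  0.96115562, -0.64686757]), 'moment': array([ 0.01858154,  0.00878882, -0.01702732]), 'width': 0.08705665207567401}
scene {'intrinsics': array([[528.15567478,   0.        , 282.66025757],
       [  0.        , 528.15567478, 209.51069974],
       [  0.        ,   0.        ,   1.        ]]), 'eye': array([-0.05296191,  0.8316493 ,  0.51426365]), 'orientation': array([-0.92069741,  2.26794819, -1.32583625])}
top {'intrinsics': array([[496.70402667,   0.        , 273.29578868],
       [  0.        , 496.70402667, 211.42750409],
       [  0.        ,   0.        ,   1.        ]]), 'eye': array([0.39011007, 0.29868205, 0.97109801]), 'orientation': array([-2.17949962,  2.20515953, -0.04783891])}
wrist {'intrinsics': array([[300.32470003,   0.        , 279.54405878],
       [  0.        , 300.32470003, 209.10478154],
       [  0.        ,   0.        ,   1.        ]]), 'tool_from_camera': array([[ 9.99999882e-01,  2.39221641e-04,  4.22517935e-04,
         6.06280743e-05],
       [-3.37810742e-04, -2.82271167e-01,  9.59334600e-01,
        -1.62873127e-01],
       [ 3.48758228e-04, -9.59334629e-01, -2.82271053e-01,
         7.65811253e-02],
       [ 0.00000000e+00,  0.00000000e+00,  0.00000000e+00,
         1.00000000e+00]])}
```

View pics/s0.png

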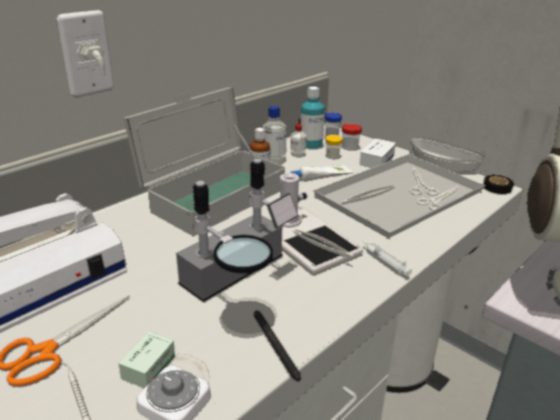

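View pics/t0.png

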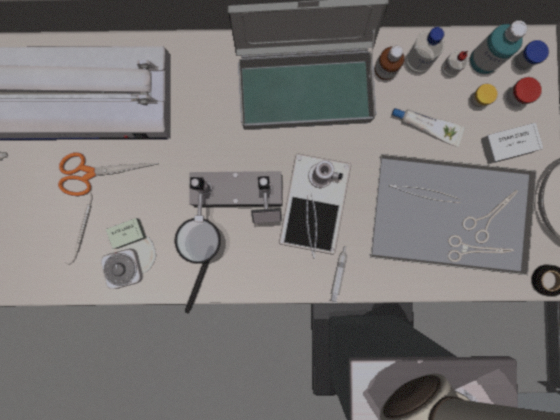

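```bash
cat >> h.py <<'E'
def ray(cam,u,v):
    c=imaging.get_calibration(cam); K=c['intrinsics']
    d=np.linalg.inv(K)@np.array([u,v,1.]); return c['eye'],R.from_rotvec(c['orientation']).as_matrix()@d
def onz(cam,u,v,z):
    o,d=ray(cam,u,v); return o+d*(z-o[2])/d[2]
def proj(cam,p):
    c=imaging.get_calibration(cam); K=c['intrinsics']
    q=K@(R.from_rotvec(c['orientation']).as_matrix().T@(np.array(p)-c['eye'])); return q[:2]/q[2]
def two(a,b):
    o1,d1=ray(*a);o2,d2=ray(*b); d1=d1/np.linalg.norm(d1);d2=d2/np.linalg.norm(d2)
    A=np.stack([d1,-d2],1); t=np.linalg.lstsq(A,o2-o1,rcond=None)[0]
    p=o1+t[0]*d1;q=o2+t[1]*d2; return (p+q)/2,np.linalg.norm(p-q)
E
python3 - <<'E'
from h import *
s=cv2.imread('pics/s0.png');t=cv2.imread('pics/t0.png')
cv2.imwrite('pics/s0z.png',cv2.resize(s[145:300,170:370],None,fx=4,fy=3.87,interpolation=cv2.INTER_CUBIC))
cv2.imwrite('pics/t0z.png',cv2.resize(t[140:270,170:360],None,fx=4,fy=4,interpolation=cv2.INTER_CUBIC))
print(R.from_rotvec(ctrl.observe()['orientation']).as_matrix())
for p in [(0.3,0.3,0),(0.5,0.3,0),(0.3,0.5,0)]: print(proj('top',p),proj('scene',p))
E
```

```text
[[-3.13246121e-01 -7.17742459e-04 -9.49671708e-01]
 [ 9.49669946e-01  1.83251490e-03 -3.13246925e-01]
 [ 1.96511817e-03 -9.99998063e-01  1.07590259e-04]]
[276.795423   283.00931054] [348.62925829 298.5852903 ]
[275.58589469 180.55764336] [256.96222436 246.40025063]
[174.02823417 284.13034954] [253.27709387 369.95297799]
```

View pics/s0z.png

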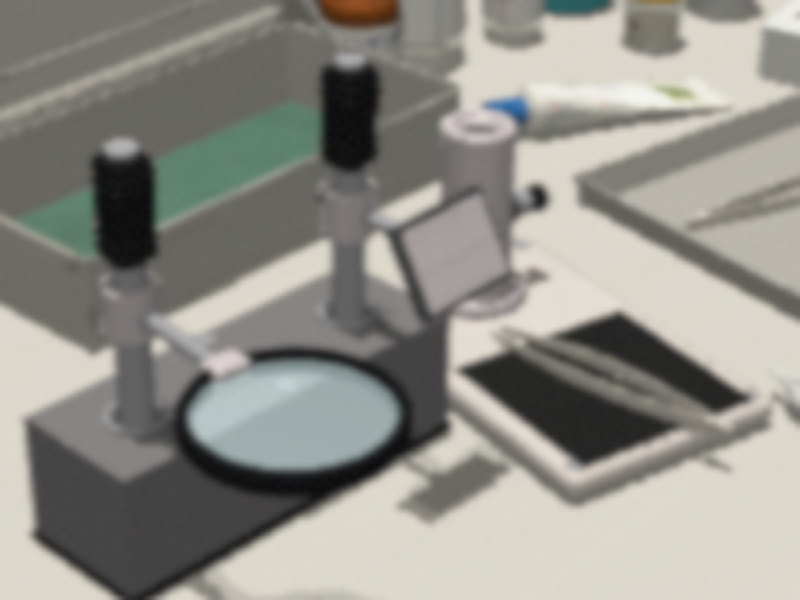

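View pics/t0z.png

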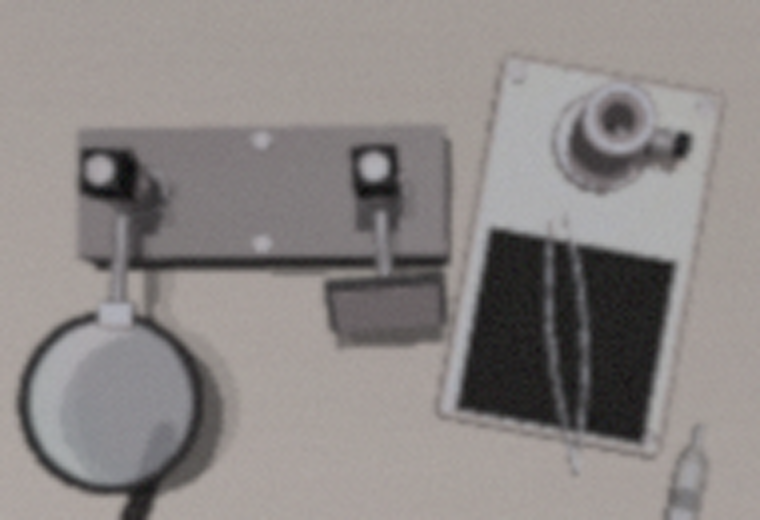

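```bash
python3 - <<'E'
from h import *
Z=lambda u,v,z:onz('top',170+u/4-0.375,140+v/4-0.375,z)
S=lambda u,v:(170+u/4-.375,145+v/3.87-.375)
g=Z(100,171,.179);print('grip',g,'scene',two(('top',170+100/4-.375,140+171/4-.375),('scene',*S(122,147))))
l=Z(110,403,.111);print('lens',l,np.linalg.norm((l-g)[:2]),np.degrees(np.arctan2(*(g-l)[[1,0]])))
print('mirr',Z(374,167,.179))
m=Z(617,118,.104);print('mouth',m,two(('top',170+617/4-.375,140+118/4-.375),('scene',*S(479,124))))
c=np.array([Z(*p,.014) for p in [(503,57),(720,95),(655,457),(440,415)]])
d=(c[0]+c[1]-c[2]-c[3])/2; yaw=np.arctan2(d[1],d[0]); cen=c.mean(0)
d2=(c[0]+c[3]-c[1]-c[2])/2; print(np.linalg.norm(d[:2]),np.linalg.norm(d2[:2]),np.degrees(yaw),np.degrees(np.arctan2(-d2[0],d2[1])),cen, cen[:2]+.055*np.array([np.cos(yaw),np.sin(yaw)]))
pc=np.array([Z(*p,.0155) for p in [(488,230),(676,263),(644,442),(458,408)]]);print('pad',pc.mean(0), pc.mean(0)[:2]+.095*np.array([np.cos(yaw),np.sin(yaw)]))
b=np.array([Z(*p,.06) for p in [(80,131),(447,126),(449,258),(78,258)]]);print(b,b.mean(0))
q=np.array([Z(*p,.014)for p in [(488,230),(676,263)]]);
E
```

```text
grip [0.47842004 0.42959308 0.179     ] scene (array([0.47852077, 0.42973323, 0.17830748]), np.float64(6.83615170877789e-05))
lens [0.38513657 0.43685291 0.111     ] 0.09356554098971585 -4.450105155035197
mirr [0.4786756  0.31973248 0.179     ]
mouth [0.50732897 0.21491813 0.104     ] (array([0.5069322 , 0.21444657, 0.10339001]), np.float64(0.0012638496032155388))
0.17687253319745128 0.10586110437582803 -10.948495137628651 -11.20960346178351 [0.45317659 0.2253889  0.014     ] [0.5071755  0.21494294]
pad [0.41444338 0.23239736 0.0155    ] [0.50771422 0.21435434]
[[0.51034327 0.45843724 0.06      ]
 [0.51054884 0.28903876 0.06      ]
 [0.4495657  0.28887257 0.06      ]
 [0.45161315 0.45953419 0.06      ]] [0.48051774 0.37397069 0.06      ]
```

```bash
cat >> h.py <<'E'
def rel(p,yawx,pos=None,rv=None):
    "rows for target TCP pos & tool-x yaw(deg), tool pointing straight down"
    s=ctrl.observe(); R0=R.from_rotvec(s['orientation'] if rv is None else rv); p0=s['eef_pos'] if pos is None else np.array(pos)
    y=np.radians(yawx); X=np.array([np.cos(y),np.sin(y),0]);Y=np.array([0,0,-1.]);T=R.from_matrix(np.stack([X,Y,np.cross(X,Y)],1))
    t=R0.inv().apply(np.array(p)-p0)*100; w=np.degrees((R0.inv()*T).as_rotvec())/5
    print('row',np.round(t,2),np.round(w,2),'from',p0); return T
E
python3 -c "
from h import *
T=rel((.45,-.2,.27),100)
rel((.478,.4296,.25),85.5,(.45,-.2,.27),T.as_rotvec())"
```

```text
row [ 29.37  -4.79 -36.46] [-0.    1.65  0.02] from [ 0.19572214 -0.59298908  0.22156917]
row [ 61.52   2.   -13.69] [ 0.   2.9 -0. ] from [ 0.45 -0.2   0.27]
```

Call:
move_arm(plan=[[29.4,-4.8,-36.5,0,1.65,0],[29.4,-4.8,-36.5,0,1.65,0],[29.4,-4.8,-36.5,0,1.65,0],[29.4,-4.8,-36.5,0,1.65,0],[29.4,-4.8,-36.5,0,1.65,0],[29.4,-4.8,-36.5,0,1.65,0],[29.4,-4.8,-36.5,0,1.65,0],[29.4,-4.8,-36.5,0,1.65,0],[29.4,-4.8,-36.5,0,1.65,0],[29.4,-4.8,-36.5,0,1.65,0]], jaw=0.8)

```text
time_s: 1.1
eef_pos: [0.4519, -0.1969, 0.2708]
orientation: [-1.12, -1.34, 1.339]
contact_force: [0.5, -0.2, 0.6]
width: 0.0696
```

```bash
python3 -c "
from h import *
rel((.478,.4296,.25),85.5)"
```

```text
row [ 61.2    2.1  -13.68] [0.01 2.94 0.  ] from [ 0.45193698 -0.19694164  0.27081329]
```

Call:
move_arm(plan=[[61.2,2.1,-13.7,0,2.94,0],[61.2,2.1,-13.7,0,2.94,0],[61.2,2.1,-13.7,0,2.94,0],[61.2,2.1,-13.7,0,2.94,0],[61.2,2.1,-13.7,0,2.94,0],[61.2,2.1,-13.7,0,2.94,0],[61.2,2.1,-13.7,0,2.94,0],[61.2,2.1,-13.7,0,2.94,0],[61.2,2.1,-13.7,0,2.94,0],[61.2,2.1,-13.7,0,2.94,0]])

```text
time_s: 2.1
eef_pos: [0.4721, 0.2895, 0.2539]
orientation: [-1.246, -1.149, 1.15]
contact_force: [0.2, 0.3, -0.0]
width: 0.0692
```

```bash
python3 -c "
from h import *
rel((.478,.4296,.25),85.5)"
```

```text
row [14.01  0.38  0.54] [-0.   -0.03 -0.  ] from [0.47205634 0.28952027 0.25389858]
```

Call:
move_arm(plan=[[14.0,0.4,0.5,0,0,0],[14.0,0.4,0.5,0,0,0],[14.0,0.4,0.5,0,0,0],[14.0,0.4,0.5,0,0,0],[14.0,0.4,0.5,0,0,0]])

```text
time_s: 2.6
eef_pos: [0.4785, 0.4279, 0.2487]
orientation: [-1.247, -1.147, 1.152]
contact_force: [0.3, 0.2, 0.2]
width: 0.0696
```

```bash
cat >> h.py <<'E'
def wray(s,u,v):
    c=imaging.get_calibration('wrist'); M=c['tool_from_camera']; R0=R.from_rotvec(s['orientation'])
    d=M[:3,:3]@(np.linalg.inv(c['intrinsics'])@np.array([u,v,1.]))
    return s['eef_pos']+R0.apply(M[:3,3]),R0.apply(d)
def wz(s,u,v,z):
    o,d=wray(s,u,v); return o+d*(z-o[2])/d[2]
E
python3 -c "
from h import *
rel((.478,.4296,.25),85.5)
s=ctrl.observe();snap('wrist','w1.png');print(s['time_s'],R.from_rotvec(s['orientation']).as_matrix())"
```

```text
row [ 0.17 -0.13  0.07] [-0.02 -0.02 -0.03] from [0.47854744 0.42788408 0.24873753]
2.6 [[ 0.08052145 -0.00171444 -0.9967514 ]
 [ 0.99675027 -0.00214774  0.08052505]
 [-0.00227882 -0.99999622  0.00153593]]
```

View pics/w1.png

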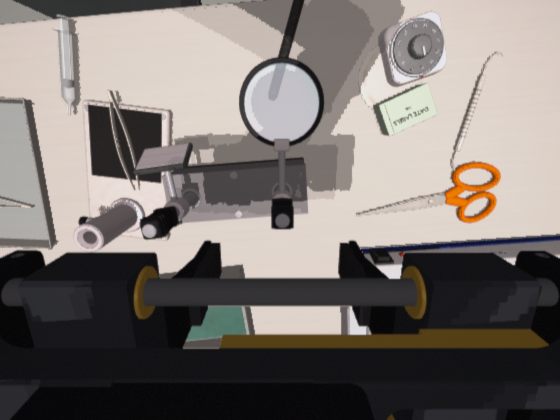

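```bash
python3 -c "
from h import *
s=ctrl.observe();im=cv2.imread('pics/w1.png')
cv2.imwrite('pics/w1z.png',cv2.resize(im[180:255,60:320],None,fx=3,fy=3,interpolation=cv2.INTER_CUBIC))
g=wz(s,283,220,.179);l=wz(s,281,102,.111);print(g,l,np.degrees(np.arctan2(*(g-l)[[1,0]])),wz(s,91,236,.104))
"
```

```text
[0.48019198 0.4301594  0.179     ] [0.38533481 0.43633466 0.111     ] -3.724729933895644 [0.50657981 0.21701195 0.104     ]
```

View pics/w1z.png

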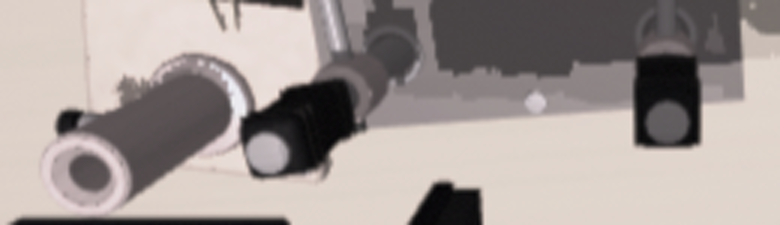

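```bash
python3 -c "
from h import *
rel((.479,.4298,.135),86)"
```

```text
row [ 3.000e-01  1.145e+01 -1.000e-02] [-0.01 -0.13 -0.02] from [0.47876593 0.42702553 0.24946035]
```

Call:
move_arm(plan=[[0.2,5,0,0,-0.1,0],[0.2,8,0,0,-0.1,0],[0.2,10,0,0,-0.1,0],[0.2,11.4,0,0,-0.1,0],[0.2,11.4,0,0,-0.1,0],[0.2,11.4,0,0,-0.1,0]])

```text
time_s: 3.25
eef_pos: [0.48, 0.4294, 0.1375]
orientation: [-1.243, -1.157, 1.153]
contact_force: [0.5, -0.5, 0.4]
width: 0.0694
```

```bash
python3 -c "
from h import *
rel((.479,.4298,.135),86)
s=ctrl.observe();snap('wrist','w2.png');snap('scene','s2.png')"
```

```text
row [0.04 0.25 0.1 ] [ 0.02 -0.04  0.01] from [0.47996585 0.42936094 0.13750512]
```

View pics/w2.png

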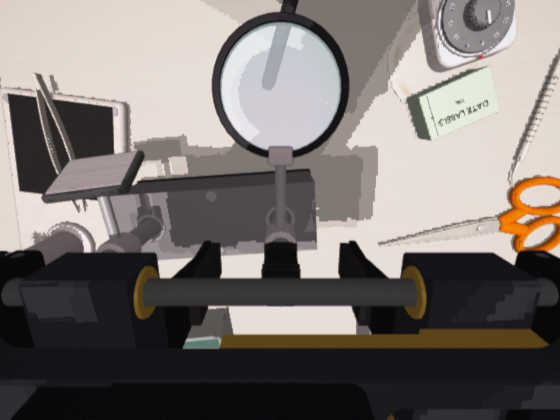

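View pics/s2.png

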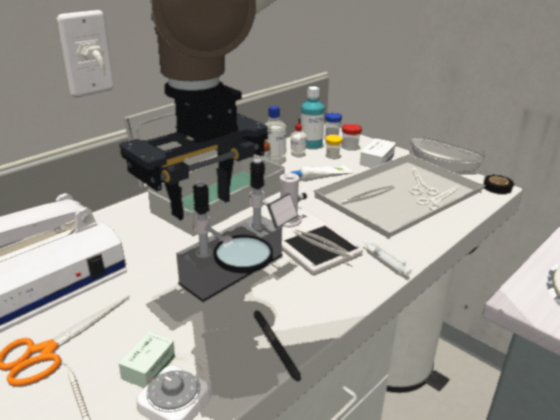

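Call:
move_arm(plan=[[0,0.2,0,0,0,0],[0,0.2,0,0,0,0],[0,0.2,0,0,0,0],[0,0.2,0,0,0,0],[0,0.2,0,0,0,0],[0,0.2,0,0,0,0],[0,0.2,0,0,0,0],[0,0.2,0,0,0,0]], jaw=0)

```text
time_s: 4.15
eef_pos: [0.4793, 0.4295, 0.1342]
orientation: [-1.243, -1.155, 1.155]
contact_force: [0.3, 0.2, 1.1]
width: 0.0176
```

Gripped (18 mm). Lift 20 cm, straight up, slowly at first.

Call:
move_arm(plan=[[0,-1,0,0,0,0],[0,-3,0,0,0,0],[0,-5,0,0,0,0],[0,-7,0,0,0,0],[0,-10,0,0,0,0],[0,-13,0,0,0,0],[0,-16,0,0,0,0],[0,-19,0,0,0,0],[0,-20,0,0,0,0],[0,-20,0,0,0,0]])

```text
time_s: 5.15
eef_pos: [0.4793, 0.4297, 0.3358]
orientation: [-1.242, -1.157, 1.153]
contact_force: [-0.2, -0.8, -1.9]
width: 0.0179
```

```bash
python3 -c "
from h import *
rel((.5072,.2150,.334),79)
snap('scene','s3.png');snap('wrist','w3.png')"
```

```text
row [-21.21   0.13  -4.35] [0.01 1.36 0.03] from [0.47932243 0.42968965 0.33580959]
```

View pics/s3.png

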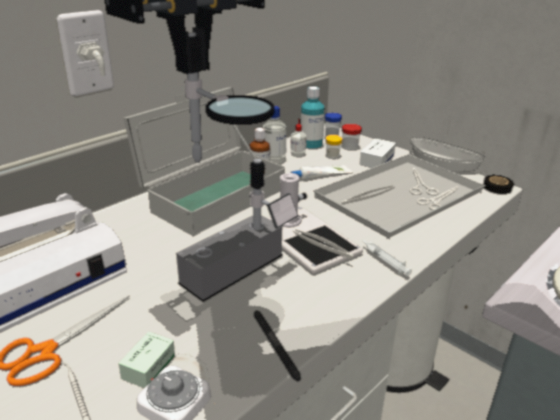

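View pics/w3.png

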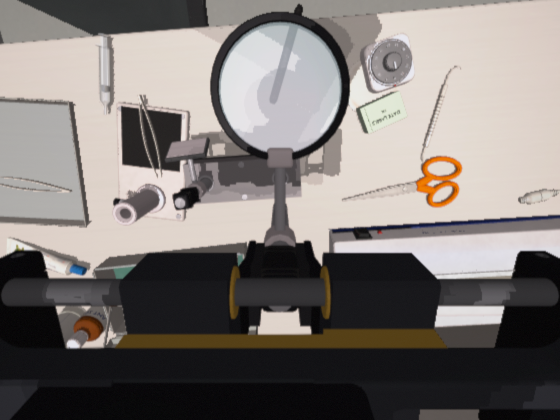

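Call:
move_arm(plan=[[-4,0,-0.8,0,0.3,0],[-8,0,-1.6,0,0.6,0],[-12,0,-2.4,0,0.9,0],[-16,0,-3.2,0,1.2,0],[-19.5,0,-4,0,1.37,0],[-21.2,0,-4.35,0,1.37,0],[-21.2,0,-4.35,0,1.37,0],[-21.2,0,-4.35,0,1.37,0],[-21.2,0,-4.35,0,1.37,0]])

```text
time_s: 6.15
eef_pos: [0.507, 0.2159, 0.3334]
orientation: [-1.293, -1.066, 1.068]
contact_force: [0.1, 0.6, -1.4]
width: 0.0178
```

```bash
python3 -c "
from h import *
rel((.5072,.2150,.334),79)
a=snap('scene','s4.png');b=snap('top','t4.png');snap('wrist','w4.png')
cv2.imwrite('pics/s4z.png',cv2.resize(a[20:240,200:350,::-1],None,fx=2.7,fy=2.7,interpolation=cv2.INTER_CUBIC))
cv2.imwrite('pics/t4z.png',cv2.resize(b[120:280,250:400,::-1],None,fx=3.5,fy=3.5,interpolation=cv2.INTER_CUBIC))
"
```

```text
row [-0.08 -0.06 -0.03] [-0.01  0.   -0.01] from [0.50702475 0.21585078 0.33335374]
```

View pics/s4z.png

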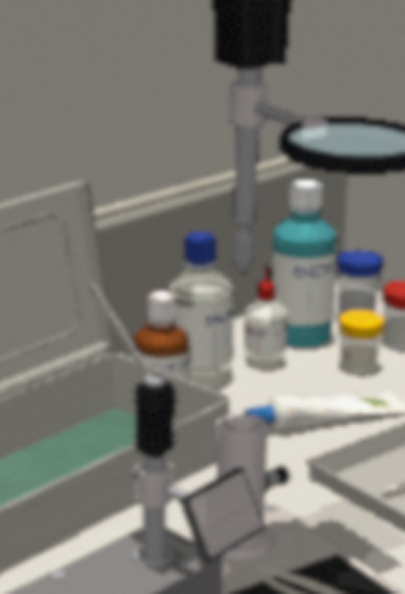

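View pics/t4z.png

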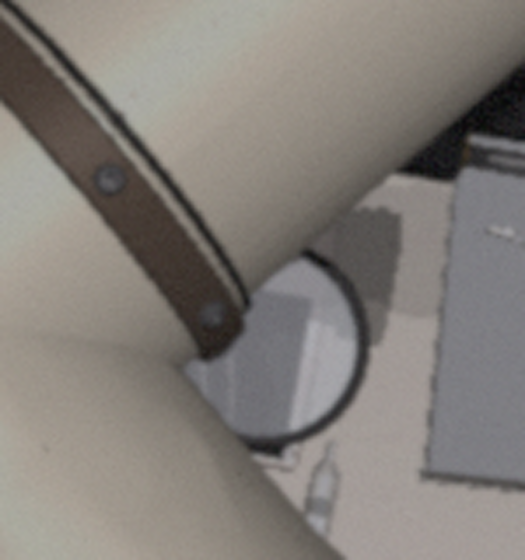

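View pics/w4.png

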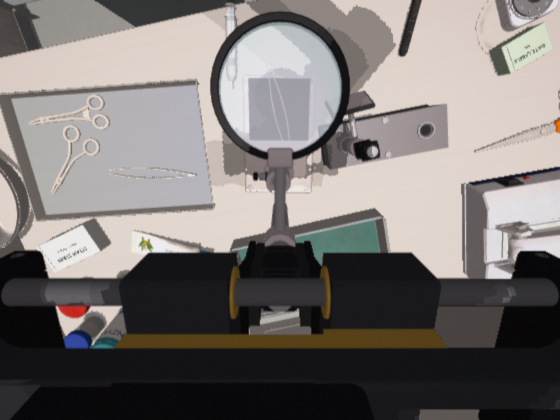

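```bash
python3 -c "
from h import *
print(proj('scene',(.507,.2155,.2065)),proj('scene',(.5072,.215,.104)),proj('scene',(.512,.2155,.2065)),proj('scene',(.507,.2205,.2065)))
im=cv2.imread('pics/w4.png')
cv2.imwrite('pics/w4z.png',cv2.resize(im[60:210,200:360],None,fx=4,fy=4,interpolation=cv2.INTER_CUBIC))
"
```

```text
[290.15076593 120.93809522] [288.69838007 176.37743897] [287.94632618 120.16836776] [288.09281558 121.67155014]
```

View pics/w4z.png

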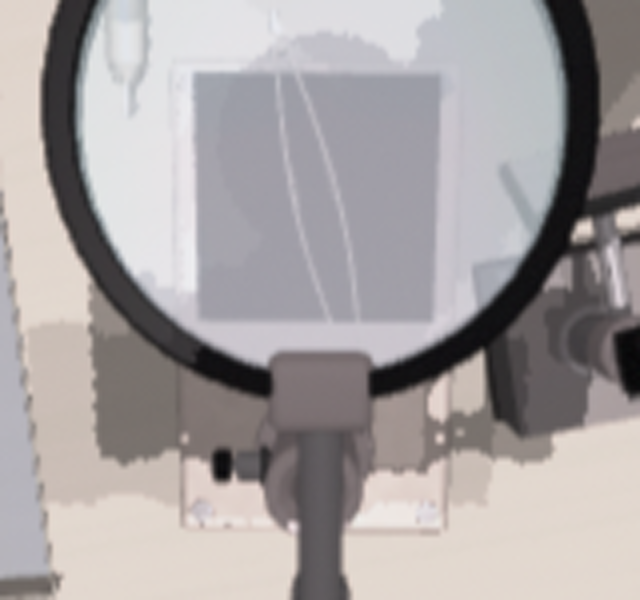

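Call:
move_arm(plan=[[-0.1,2,0,0,0,0],[-0.1,4,0,0,0,0],[-0.1,6,0,0,0,0],[-0.1,8,0,0,0,0],[-0.1,9,0,0,0,0],[-0.1,9,0,0,0,0],[-0.1,9,0,0,0,0]])

```text
time_s: 7.0
eef_pos: [0.5075, 0.2144, 0.245]
orientation: [-1.295, -1.068, 1.066]
contact_force: [0.1, -1.2, -1.0]
width: 0.018
```

```bash
python3 -c "
from h import *
rel((.5072,.2150,.231),79)
a=snap('scene','s5.png');b=snap('wrist','w5.png')
cv2.imwrite('pics/s5z.png',cv2.resize(a[100:220,230:350,::-1],None,fx=5,fy=5,interpolation=cv2.INTER_CUBIC))
"
```

```text
row [0.05 1.4  0.05] [0.01 0.   0.01] from [0.50753706 0.21440582 0.24502483]
```

View pics/s5z.png

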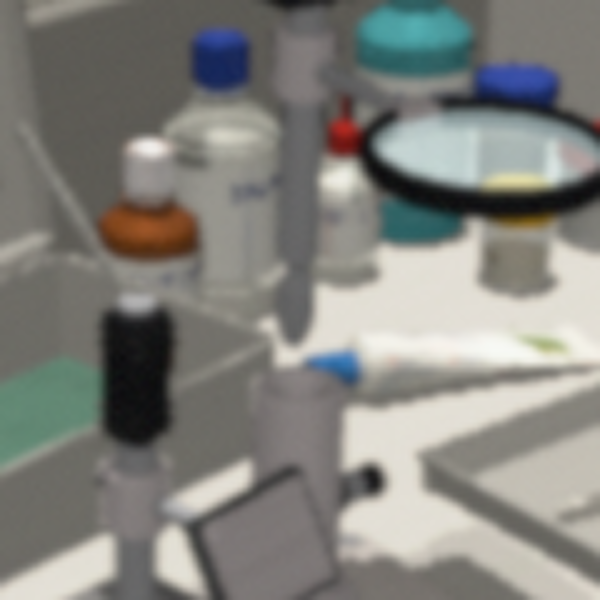

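View pics/w5.png

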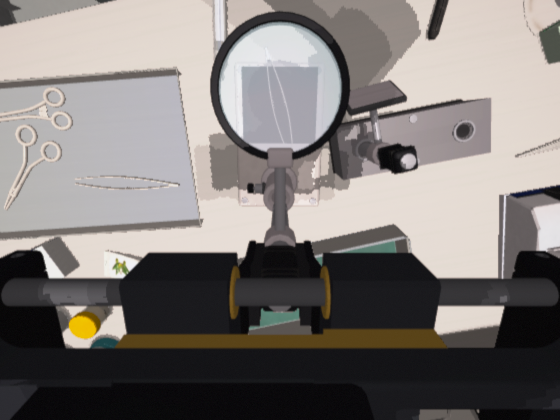

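Call:
move_arm(plan=[[-0.05,0.6,0,0,0,0],[-0.05,1.2,0,0,0,0],[-0.05,1.6,0,0,0,0],[-0.05,1.8,0,0,0,0],[-0.05,2,0,0,0,0],[-0.05,2,0,0,0,0]])

```text
time_s: 7.7
eef_pos: [0.5068, 0.2134, 0.2239]
orientation: [-1.294, -1.066, 1.067]
contact_force: [0.4, 0.4, -1.5]
width: 0.0178
```

Call:
move_arm(plan=[[0,0.2,0,0,0,0],[0,0.4,0,0,0,0],[0,0.6,0,0,0,0],[0,0.6,0,0,0,0]])

```text
time_s: 8.1
eef_pos: [0.5067, 0.2133, 0.2179]
orientation: [-1.294, -1.066, 1.067]
contact_force: [-0.1, 0.3, -0.9]
width: 0.0174
```

Call:
move_arm(plan=[[0,0.2,0,0,0,0],[0,0.4,0,0,0,0],[0,0.6,0,0,0,0],[0,0.6,0,0,0,0]])

```text
time_s: 8.5
eef_pos: [0.5065, 0.2134, 0.2117]
orientation: [-1.294, -1.065, 1.067]
contact_force: [-0.7, 1.1, -1.4]
width: 0.0178
```

Call:
move_arm(plan=[[0,0.2,0,0,0,0],[0,0.4,0,0,0,0],[0,0.5,0,0,0,0],[0,0.5,0,0,0,0]])

```text
time_s: 8.9
eef_pos: [0.5066, 0.2134, 0.2069]
orientation: [-1.294, -1.066, 1.067]
contact_force: [-2.3, 0.7, -1.8]
width: 0.0176
```

Call:
move_arm(plan=[[0,0.2,0,0,0,0],[0,0.4,0,0,0,0],[0,0.5,0,0,0,0],[0,0.5,0,0,0,0]])

```text
time_s: 9.3
eef_pos: [0.5067, 0.2134, 0.2019]
orientation: [-1.294, -1.066, 1.066]
contact_force: [-3.4, 1.7, -1.7]
width: 0.0179
```

Call:
move_arm(plan=[[0,0.1,0.05,0,0,0],[0,0.3,0.05,0,0,0],[0,0.4,0.05,0,0,0],[0,0.4,0.05,0,0,0]])

```text
time_s: 9.7
eef_pos: [0.5065, 0.2135, 0.1979]
orientation: [-1.294, -1.066, 1.066]
contact_force: [-2.4, 1.2, -1.2]
width: 0.0178
```

Call:
move_arm(plan=[[0,0.1,0.05,0,0,0],[0,0.3,0.05,0,0,0],[0,0.4,0.05,0,0,0],[0,0.4,0.05,0,0,0]])

```text
time_s: 10.1
eef_pos: [0.5062, 0.2135, 0.1939]
orientation: [-1.294, -1.066, 1.066]
contact_force: [-0.4, 0.2, -1.5]
width: 0.0178
```

Call:
move_arm(plan=[[0,0.1,0,0,0,0],[0,0.3,0,0,0,0],[0,0.4,0,0,0,0],[0,0.4,0,0,0,0]])

```text
time_s: 10.5
eef_pos: [0.5061, 0.2136, 0.19]
orientation: [-1.294, -1.066, 1.066]
contact_force: [1.0, -0.1, -1.3]
width: 0.0177
```

Call:
move_arm(plan=[[0,0.1,0,0,0,0],[0,0.3,0,0,0,0],[0,0.4,0,0,0,0],[0,0.4,0,0,0,0]])

```text
time_s: 10.9
eef_pos: [0.5059, 0.2135, 0.186]
orientation: [-1.294, -1.066, 1.066]
contact_force: [-0.1, -0.1, -2.0]
width: 0.0182
```

Call:
move_arm(plan=[[0,0.1,0,0,0,0],[0,0.3,0,0,0,0],[0,0.4,0,0,0,0],[0,0.4,0,0,0,0]])

```text
time_s: 11.3
eef_pos: [0.5061, 0.214, 0.1824]
orientation: [-1.294, -1.067, 1.065]
contact_force: [0.1, 0.0, -1.1]
width: 0.018
```

Call:
move_arm(plan=[[0,0.1,0,0,0,0],[0,0.2,0,0,0,0],[0,0.3,0,0,0,0],[0,0.3,0,0,0,0]])

```text
time_s: 11.7
eef_pos: [0.5062, 0.214, 0.1797]
orientation: [-1.294, -1.068, 1.065]
contact_force: [-1.5, 1.7, 4.4]
width: 0.018
```

Call:
move_arm(plan=[[0,0.1,0,0,0,0],[0,0.2,0,0,0,0],[0,0.3,0,0,0,0],[0,0.3,0,0,0,0]])

```text
time_s: 12.1
eef_pos: [0.5061, 0.2141, 0.1771]
orientation: [-1.294, -1.068, 1.065]
contact_force: [-2.5, 2.3, 4.7]
width: 0.0179
```

Call:
move_arm(plan=[[0,0.1,0,0,0,0],[0,0.2,0,0,0,0],[0,0.3,0,0,0,0],[0,0.4,0,0,0,0],[0,0.4,0,0,0,0]])

```text
time_s: 12.6
eef_pos: [0.5062, 0.2142, 0.1733]
orientation: [-1.294, -1.068, 1.065]
contact_force: [-2.9, 2.9, 6.5]
width: 0.018
```

Call:
move_arm(plan=[[0,0.1,0,0,0,0],[0,0.2,0,0,0,0],[0,0.3,0,0,0,0],[0,0.4,0,0,0,0],[0,0.4,0,0,0,0]])

```text
time_s: 13.1
eef_pos: [0.5061, 0.2142, 0.1689]
orientation: [-1.294, -1.068, 1.065]
contact_force: [-1.4, 3.1, 3.0]
width: 0.0178
```

Riding on the plunger. Expect the floor near TCP z ≈ 0.155.

Call:
move_arm(plan=[[0,0.1,0,0,0,0],[0,0.2,0,0,0,0],[0,0.3,0,0,0,0],[0,0.4,0,0,0,0],[0,0.4,0,0,0,0]])

```text
time_s: 13.6
eef_pos: [0.5062, 0.2142, 0.1648]
orientation: [-1.294, -1.068, 1.065]
contact_force: [-2.2, 2.8, 5.1]
width: 0.0178
```

Call:
move_arm(plan=[[0,0.1,0,0,0,0],[0,0.2,0,0,0,0],[0,0.3,0,0,0,0],[0,0.3,0,0,0,0]])

```text
time_s: 14.0
eef_pos: [0.5061, 0.2142, 0.1617]
orientation: [-1.294, -1.067, 1.065]
contact_force: [-2.4, 2.5, 3.6]
width: 0.0177
```

Call:
move_arm(plan=[[0,0.1,0,0,0,0],[0,0.2,0,0,0,0],[0,0.2,0,0,0,0]])

```text
time_s: 14.3
eef_pos: [0.5062, 0.2142, 0.1595]
orientation: [-1.294, -1.067, 1.065]
contact_force: [-1.7, 3.2, 3.0]
width: 0.0178
```

Call:
move_arm(plan=[[0,0.1,0,0,0,0],[0,0.2,0,0,0,0],[0,0.2,0,0,0,0]])

```text
time_s: 14.6
eef_pos: [0.5059, 0.2141, 0.1562]
orientation: [-1.293, -1.066, 1.065]
contact_force: [1.0, 4.0, -4.1]
width: 0.0176
```

Call:
move_arm(plan=[[0,0.05,0,0,0,0],[0,0.1,0,0,0,0],[0,0.1,0,0,0,0]])

```text
time_s: 14.9
eef_pos: [0.5059, 0.214, 0.1553]
orientation: [-1.294, -1.066, 1.066]
contact_force: [0.2, 5.2, -5.4]
width: 0.0179
```

Call:
move_arm(plan=[[0,0.05,0,0,0,0],[0,0.1,0,0,0,0],[0,0.1,0,0,0,0]])

```text
time_s: 15.2
eef_pos: [0.506, 0.2139, 0.155]
orientation: [-1.294, -1.066, 1.066]
contact_force: [0.5, 4.7, -3.7]
width: 0.0182
```

Call:
move_arm(plan=[[0,0.05,0,0,0,0],[0,0.05,0,0,0,0]])

```text
time_s: 15.4
eef_pos: [0.5061, 0.2139, 0.1548]
orientation: [-1.294, -1.067, 1.066]
contact_force: [-0.6, 5.6, -2.1]
width: 0.0178
```

Call:
move_arm(plan=[[0,0.05,0,0,0,0],[0,0.05,0,0,0,0]])

```text
time_s: 15.6
eef_pos: [0.5061, 0.2139, 0.1544]
orientation: [-1.294, -1.067, 1.066]
contact_force: [-0.3, 4.3, -2.1]
width: 0.0182
```

Call:
move_arm(plan=[[0,0.05,0,0,0,0],[0,0.1,0,0,0,0],[0,0.1,0,0,0,0]])

```text
time_s: 15.9
eef_pos: [0.5062, 0.2138, 0.1537]
orientation: [-1.294, -1.067, 1.066]
contact_force: [-0.8, 4.5, 1.2]
width: 0.0179
```

Call:
move_arm(plan=[[0,0.05,0,0,0,0],[0,0.1,0,0,0,0],[0,0.1,0,0,0,0]])

```text
time_s: 16.2
eef_pos: [0.5063, 0.2138, 0.1536]
orientation: [-1.295, -1.068, 1.066]
contact_force: [-2.1, 5.9, 7.1]
width: 0.0181
```

Call:
move_arm(plan=[[0,0.05,0,0,0,0],[0,0.1,0,0,0,0],[0,0.1,0,0,0,0]])

```text
time_s: 16.5
eef_pos: [0.5064, 0.2138, 0.1535]
orientation: [-1.295, -1.068, 1.065]
contact_force: [-3.7, 4.9, 9.4]
width: 0.0177
```

Call:
move_arm(plan=[[0,0.05,0,0,0,0],[0,0.1,0,0,0,0],[0,0.1,0,0,0,0]])

```text
time_s: 16.8
eef_pos: [0.5069, 0.2138, 0.1534]
orientation: [-1.295, -1.07, 1.065]
contact_force: [-4.3, 3.5, 14.3]
width: 0.0177
```

Call:
move_arm(plan=[[0,-0.1,0,0,0,0],[0,-0.2,0,0,0,0],[0,-0.25,0,0,0,0],[0,-0.25,0,0,0,0]])

```text
time_s: 17.2
eef_pos: [0.5066, 0.2138, 0.1535]
orientation: [-1.295, -1.068, 1.065]
contact_force: [-0.4, 4.6, 6.0]
width: 0.0181
```

```bash
python3 -c "
from h import *
s=ctrl.observe(); rel((.5072,.215,.153),79)
b=snap('wrist','w6.png')
cv2.imwrite('pics/w6z.png',cv2.resize(b[0:250,130:430,::-1],None,fx=2.4,fy=2.4,interpolation=cv2.INTER_CUBIC))
a=snap('scene','s6.png')
cv2.imwrite('pics/s6z.png',cv2.resize(a[60:280,180:400,::-1],None,fx=2.7,fy=2.7,interpolation=cv2.INTER_CUBIC))
"
```

```text
row [ 0.13  0.05 -0.03] [ 0.02 -0.    0.01] from [0.50660491 0.2137557  0.15349925]
```

View pics/w6z.png

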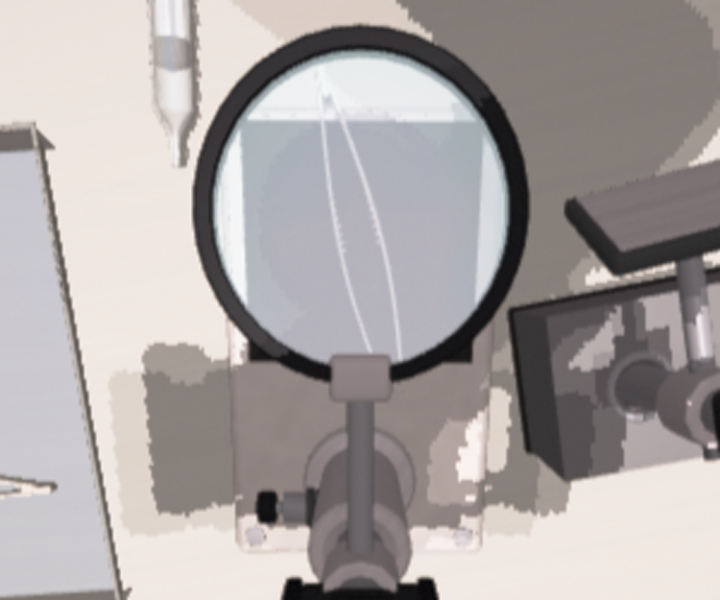

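View pics/s6z.png

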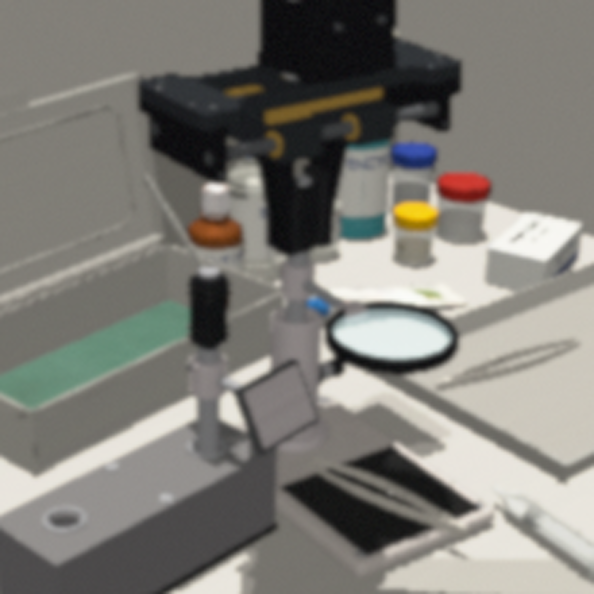

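The lens is centred over the pad in the wrist view and the rod is seated, so I'm opening the jaws.

Call:
move_arm(plan=[[0,-0.1,0,0,0,0],[0,-0.1,0,0,0,0],[0,-0.1,0,0,0,0],[0,-0.1,0,0,0,0],[0,-0.1,0,0,0,0],[0,-0.1,0,0,0,0]], jaw=0.6)

```text
time_s: 17.9
eef_pos: [0.5057, 0.2133, 0.1535]
orientation: [-1.294, -1.065, 1.067]
contact_force: [1.4, 0.6, -0.5]
width: 0.0509
```

Call:
move_arm(plan=[[0,-1,0,0,0,0],[0,-3,0,0,0,0],[0,-6,0,0,0,0],[0,-10,0,0,0,0],[0,-14,0,0,0,0],[0,-16,0,0,0,0],[0,-16,0,0,0,0],[0,-16,0,0,0,0]])

```text
time_s: 18.7
eef_pos: [0.5056, 0.2136, 0.3141]
orientation: [-1.294, -1.067, 1.065]
contact_force: [0.2, 0.1, -1.0]
width: 0.0522
```

```bash
python3 -c "
from h import *
b=snap('wrist','w7.png')
a=snap('scene','s7.png')
cv2.imwrite('pics/s7z.png',cv2.resize(a[100:280,200:380,::-1],None,fx=3.3,fy=3.3,interpolation=cv2.INTER_CUBIC))
"
```

```text
(no output)
```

View pics/w7.png

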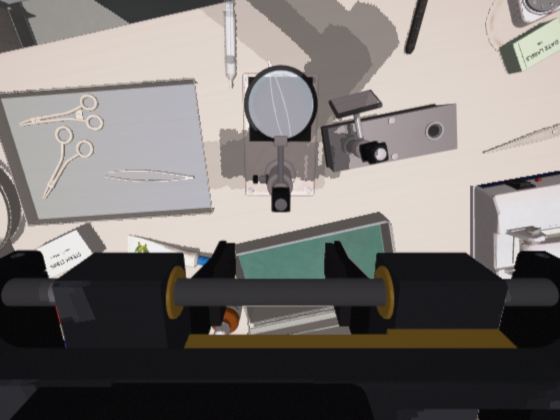

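View pics/s7z.png

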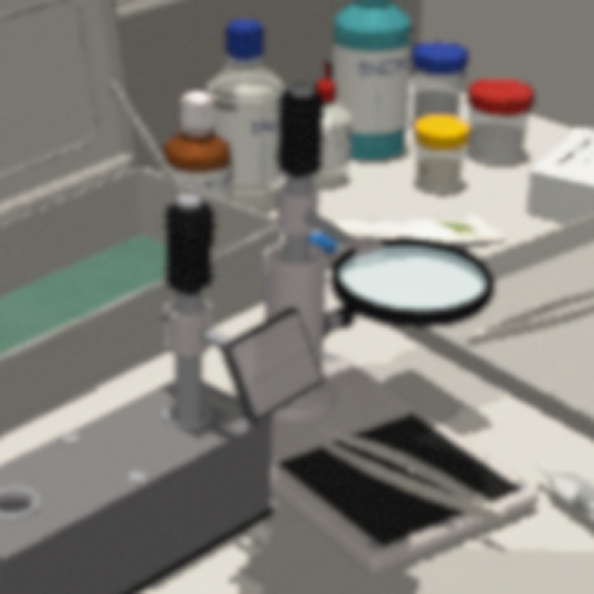

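```bash
python3 -c "
from h import *
s=ctrl.observe()
l=wz(s,280.5,102,.130);g=wz(s,281,203,.1975);print(l,g,np.linalg.norm((g-l)[:2]),proj('scene',(.5065,.214,.1975)))
print(proj('scene',(.5065,.214,.2015)), 'pad est .4144 .2324')
"
```

```text
[0.41061162 0.23305922 0.13      ] [0.5042591  0.21528805 0.1975    ] 0.09531875283064975 [290.83781471 125.92969499]
[290.90369604 123.6545984 ] pad est .4144 .2324
```

```bash
python3 -c "
from h import *
print(ctrl.sign_off())"
```

```text
the job is handed in; nothing more can be done
None
```

The magnifier now stands in the stand's post holder, pressed home with the lens over the viewing pad. I released it, backed the gripper off 16 cm above, and handed the job in; no verdict is reported.

- **Insertion:** The plunger pushed back with up to about 8 N as the foot passed it and slid on. The reaction then reversed as the plunger dropped into the groove. The floor stopped the rod with the foot about 78 mm below the mouth, and I pressed with about 16 N. The most I read was about 15 N total.
- **Final position:** After release, the lens centre measured about 4 mm from the pad's middle, against the 18 mm allowed. The grip-top height in the scene view matches full seating to about 1.4 pixels (2–3 mm).
- **Mirror and tweezers:** They look unmoved in the last pictures. I did not measure their displacement.
- **Not confirmed directly:** The plunger's travel cannot be read, so its seating in the groove is inferred from the force reversal and the hard stop.

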